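# Set the model slide of a dental bench scanner with its handwheel

### The job

Two bench scanner slides stand on the desk. On the one whose carriage carries the horseshoe-shaped stone dental arch, crank the handwheel by its upright handle until the carriage's pointer stands opposite the upright steel tab on its scale, then let go of the handle. Do not push the carriage or the model itself, and leave the carriage of the other slide (the one with the round stone) where it is.

Things in the scene. Friction and masses are not known exactly. Their poses are not given: they have to be found in the camera images.
- handwheel: Handwheel of the slide with the arch: level steel disc, 110 mm across, 14 thick, on a vertical axis. Origin on the axis, under the disc, 66 mm above the table; z up, x towards its handle: an upright black grip, diameter 18, freely revolving, 45 mm from the axis, 20 to 68 mm above the origin. Clockwise from above drives the carriage away from the wheel, 90 mm a turn (120 mm travel), about 3 N; stays put.
- carriage: Aluminium plate 70 x 88 x 13 mm with the beige horseshoe dental arch fixed on it (56 x 62 x 34 mm, top 75 mm above the table). Origin at the centre of the plate's underside. x: its travel away from the handwheel; z up. A dark pointer sticks out on the +y side at x = 0, to y = 58 mm.
- tab: The mark: dark steel plate 4 mm thick, 18 wide, upright on a small foot clipped to the scale ledge beside the arch's carriage; top 60 mm above the table. Fixed. Origin under its centre, on the ledge, 66 mm to the +y side of the slide's centre line; axes parallel to the carriage's. The pointer is opposite when tab and carriage agree along x.
- other_carriage: Carriage of the other, otherwise identical slide (same handwheel and tab); it carries a round stone 42 mm across with a single tooth. To be left where it is. Origin and axes as for the carriage.

How it is judged (in metres and radians):
At the end, for the whole second after the job is handed in: The pointer of the carriage with the dental arch stands within 10 mm of the tab along the slide, at rest (x of carriage in the frame of tab between -0.01 and 0.01 m and linear speed of carriage below 0.004 m/s); the robot touches nothing.
It fails at once if the carriage or the arch on it is touched by the robot instead of being driven by the handwheel (contact force between any of the fingers, the arm and carriage above 2 N).
It fails at once if the other slide's carriage is moved by more than 8 mm (distance of other_carriage from where it was at the start of the episode above 0.008 m).
It also fails if it takes over 38 s, if anything falls off the work surface, if the arm or the gripper's body presses on something with over 40 N, if the wrist force passes 120 N, or if a joint passes its speed limit or range.

### The arm

A 7-joint arm with a two-finger parallel gripper is mounted at the origin on the work surface. World frame = base frame: x ahead of the robot, y to its left, z up, the work surface at z = 0. Lengths are in mm, angles in degrees, forces in N, time in s.
With the tool pointing down it reaches from about 425 to 800 mm from the base axis. Payload 8.3 kg.
Tool frame: the origin (TCP) lies between the finger pads; the fingertips stand 19 mm ahead of it and the grasp point (between the pads) is the TCP; z points along the fingers, x is the direction in which the jaws open and shut, and the axes are right-handed (so a half turn about z gives the same grasp; the last joint's range is limited). The gripper opens to 85 mm and grips with 20 to 120 N. Pads are 22 mm wide; open, the fingers measure 114 mm over their backs; the gripper's body (76 mm by 85 mm) begins 54 mm behind the grasp point. The pads swing forward as they close: fully open they stand 13 mm farther back than shut.
Start: joints at [71.454, 21.967, 0.94, 78.501, -0.361, 79.538, -2.664], TCP at [161.196, -603.838, 250.279] pointing down, gripper open.
Joint ranges: [-169.22, 169.22], [-14.56, 117.87], [-87.37, 89.26], [10.42, 133.3], [-82.24, 262.24], [0.94, 117.77], [-172.7, 172.7]. Speed limits (degrees/s): [136.94, 136.94, 172.46, 172.46, 180, 180, 180].

### API

Orientations are given as a 3x3 rotation matrix whose columns are the frame's x, y, z axes.
In Python, from cell import arm, vision, ticket gives the robot as it stands. The module is installed in compiled form; this text tells all that it offers.
- The arm moves only by the tool carry_out, never from a script. Its argument "plan" is a list of rows, each a list of 6 numbers: the shift along the tool's x, y, z in units of 6 cm (1.0 is 6 cm), then the turn, a rotation vector about the tool's x, y, z in units of pi rad (1.0 is pi rad). In form: [[x, y, z, ax, ay, az], ...]. A call has exactly 5 rows; each row shifts and turns the commanded pose from where the row before left it, along the tool's axes as they then stand; what a row does not reach is not made up. A row lasts 1/8 s, in which the tool goes at most 62.5 mm and 10.7 degrees, less where a joint would pass 70% of its speed; a pose out of reach is approached as far as the arm can. A call with a number of a shift or a turn outside -1 to 1 is refused whole. A call with a gripper value outside its range is refused whole. "fingers" is the closure in counts, from 0 (fully open) to 255 (shut), set as the call begins (left out, the last holds). The fingers move at their own pace and stop on an object; the grip force is fixed at half the most. Time passes only in rows, so rows that do not move let the fingers close, or fill a call up. It gives the time, the measured TCP pose, the force and the opening at its end, in the units of the state.
- arm.observe(): the state, without advancing time (a new reading comes with each control period).
- vision.read_camera(name): name is "side" or "top"; returns (picture, depth): 480x640x3 uint8, red, green, blue; 480x640 float32, mm along the optical axis (not along the pixel's ray), 0 where there is no reading.
- vision.calibration(name): a dict with "mtx" (3x3 intrinsics, pixels), "k1" (the pictures are not rectified: a ray, as slopes to the right and down, at radius r is drawn at 1 + k1 r^2 times it, then the intrinsics apply), "pose" (4x4, takes a point from camera to world coordinates). Camera axes: x right, y up, looking along -z (the intrinsics and any distortion apply to the point x, -y, -z); pixel columns grow to the right and rows downward; lengths in mm; the calibration is good to about 2 mm. A picture is of the moment at which its call begins. calibration takes no time and is no camera call.
- ticket.hand_in(): hands the job in, once; it reports no verdict.
The state is a dict: "time": time; "joints": joint angles; "dq": joint speeds; "joint_torque": joint torques, N m; "eef_pos": TCP position; "ee_rot": TCP orientation; "force": force on the tool from outside, world axes, zero at the start; "moment": the same for the moment, N m; "grip_width": finger opening in mm.
Only numpy, scipy, OpenCV 4.12 (cv2) and the standard library are available. Lean on these libraries where they do the work, as an engineer would, in place of code of your own. Each camera call takes 0.05 s, during which the arm holds its last target.

## Working session

There is one attempt and no reset: what is moved stays moved. The work goes in short steps, Python scripts to look and compute and a tool call to move; the robot and the scene stay as the last step left them, time stands still between calls to the robot, and variables do not carry over. Pictures are saved under pics/ and viewed, and the job is handed in when it is done.

Besides the shell and the picture viewer there is one more tool, called after "Request:" in YAML: its name, and indented under it one key for each argument. carry_out: Moves the arm, as the interface text tells. Its arguments: {"type":"object","properties":{"plan":{"type":"array"},"fingers":{"type":"number"}},"required":["plan"]}

```bash
mkdir -p pics; cat > h.py <<'E'
import numpy as np,cv2
from cell import arm,vision,ticket
def cal(n):
    c=vision.calibration(n);return np.array(c['mtx']),c['k1'],np.array(c['pose'])
def ray(n,u,v):
    K,k1,P=cal(n)
    a=np.array([(u-K[0,2])/K[0,0],(v-K[1,2])/K[1,1]]);d=a.copy()
    for _ in range(20): d=a/(1+k1*(d@d))
    w=P[:3,:3]@np.array([d[0],-d[1],-1.]);return P[:3,3],w
def onz(n,u,v,z):
    o,w=ray(n,u,v);return o+w*(z-o[2])/w[2]
def dep(n,u,v,D):
    o,w=ray(n,u,v);return o+w*D
def proj(n,p):
    K,k1,P=cal(n);q=P[:3,:3].T@(np.array(p)-P[:3,3]);s=np.array([q[0],-q[1]])/-q[2]
    s=s*(1+k1*(s@s));return K[0,0]*s[0]+K[0,2],K[1,1]*s[1]+K[1,2]
E
python3 - <<'E'
from h import *
for n in('side','top'):
    im,d=vision.read_camera(n);cv2.imwrite(f'pics/{n}0.png',im[:,:,::-1]);np.save(f'pics/{n}0.npy',d);np.save(f'pics/{n}0im.npy',im)
    print(n,vision.calibration(n))
print(arm.observe())
E
```

```text
side {'mtx': array([[491.80807548,   0.        , 318.81556779],
       [  0.        , 491.80807548, 245.00068114],
       [  0.        ,   0.        ,   1.        ]]), 'k1': -0.01271112258434656, 'pose': array([[ 9.79678559e-01,  9.47092882e-02, -1.76805181e-01,
         4.51501605e+02],
       [-1.99939103e-01,  5.31212159e-01, -8.23309175e-01,
        -7.12474488e+02],
       [ 1.59460358e-02,  8.41928615e-01,  5.39353253e-01,
         5.48975331e+02],
       [ 0.00000000e+00,  0.00000000e+00,  0.00000000e+00,
         1.00000000e+00]])}
top {'mtx': array([[486.10254202,   0.        , 324.68310047],
       [  0.        , 486.10254202, 243.18823147],
       [  0.        ,   0.        ,   1.        ]]), 'k1': -0.0652785903692905, 'pose': array([[-1.32094472e-02,  9.91383877e-01, -1.30320832e-01,
         4.52632545e+02],
       [-9.99796358e-01, -1.50838072e-02, -1.34060381e-02,
         2.78761913e+01],
       [-1.52562643e-02,  1.30117207e-01,  9.91381238e-01,
         1.09136165e+03],
       [ 0.00000000e+00,  0.00000000e+00,  0.00000000e+00,
         1.00000000e+00]])}
{'time': 0.1, 'joints': array([71.45112498, 22.01116083,  0.93742681, 78.55629037, -0.3608471 ,
       79.5372266 , -2.66495966]), 'dq': array([-0.02493871, -0.14225698, -0.03272802, -0.18350977,  0.0050554 ,
       -0.06542892, -0.0391124 ]), 'joint_torque': array([ 4.04567836e-03, -6.29129648e+01,  8.47845152e-01, -3.72756851e+01,
        1.67406636e-02,  1.04557659e-02, -2.22847046e-05]), 'eef_pos': array([ 161.11667222, -603.4378147 ,  249.36288843]), 'ee_rot': array([[ 2.57952809e-01, -9.66157398e-01, -4.81006060e-04],
       [-9.66155882e-01, -2.57953256e-01,  1.71165248e-03],
       [-1.77780278e-03,  2.32012703e-05, -9.99998419e-01]]), 'force': array([-0.11199144,  0.24358334, -0.13136992]), 'moment': array([ 0.01562119,  0.01818062, -0.00598505]), 'grip_width': 85.31292051043165}
```

View pics/side0.png

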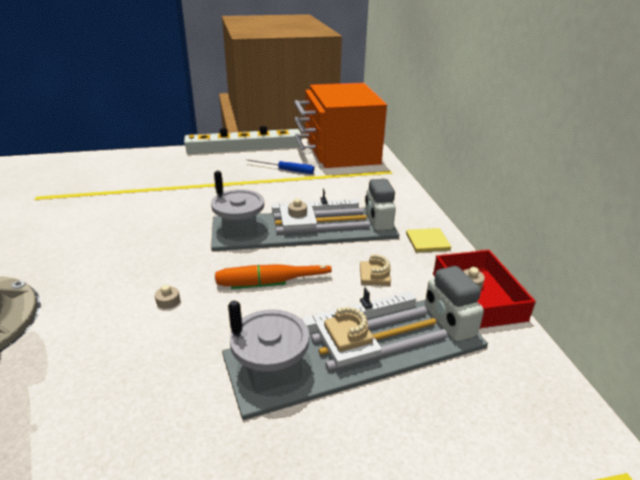

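View pics/top0.png

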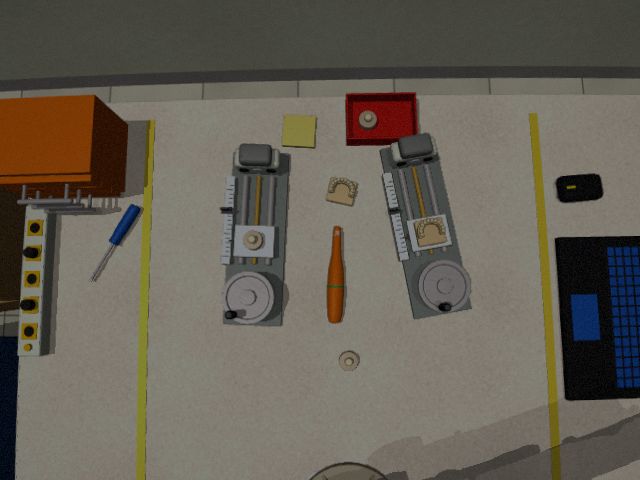

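The arch is on the right-hand slide in the top view: wheel (444,286), handle (445,307), arch (431,232), tab (394,210). In the side view it is the nearer slide: handle (235,318), tab (366,298). I'll zoom in to measure these.

```bash
python3 - <<'E'
from h import *
a=np.load('pics/top0im.npy')[125:325,360:490,::-1];cv2.imwrite('pics/tc.png',cv2.resize(a,None,fx=3,fy=3,interpolation=2))
a=np.load('pics/side0im.npy')[260:410,215:495,::-1];cv2.imwrite('pics/sc.png',cv2.resize(a,None,fx=2.8,fy=2.8,interpolation=2))
im=np.load('pics/top0im.npy');g=im.max(2)
for n,(r0,r1,c0,c1) in {'top':(295,318,430,465)}.items():
    m=(g[r0:r1,c0:c1]<45).astype(np.uint8);k,l,s,c=cv2.connectedComponentsWithStats(m);print(s,c+[c0,r0])
m=(g[200:222,380:405]<50).astype(np.uint8);k,l,s,c=cv2.connectedComponentsWithStats(m);print('tab',s,c+[380,200])
g=np.load('pics/side0im.npy').max(2)
m=(g[295:340,222:248]<50).astype(np.uint8);k,l,s,c=cv2.connectedComponentsWithStats(m);print('side handle',s,c+[222,295])
m=(g[285:315,350:380]<55).astype(np.uint8);k,l,s,c=cv2.connectedComponentsWithStats(m);print('side tab',s,c+[350,285])
E
```

```text
[[  0   0  35  23 718]
 [  8   8  14   9  87]] [[447.32590529 305.92061281]
 [444.31034483 306.65517241]]
tab [[  0   0  25  22 480]
 [ 18   0   1   1   1]
 [ 18   2   1   1   1]
 [ 19   5   1   1   1]
 [  8   7  15   8  65]
 [ 20  15   1   1   1]
 [ 21  20   1   1   1]] [[391.61875    210.525     ]
 [398.         200.        ]
 [398.         202.        ]
 [399.         205.        ]
 [394.26153846 210.47692308]
 [400.         215.        ]
 [401.         220.        ]]
side handle [[  0   0  26  45 871]
 [  7   9  13  32 299]] [[234.25028703 316.38117107]
 [235.22742475 318.80267559]]
side tab [[  0   0  30  30 843]
 [ 14   6   7  17  57]] [[364.34638197 299.51957295]
 [366.77192982 299.21052632]]
```

View pics/tc.png

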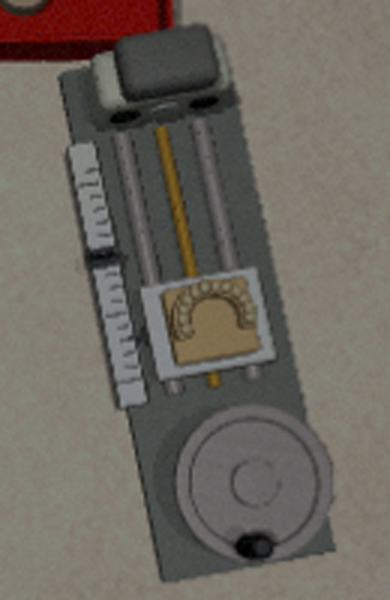

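View pics/sc.png

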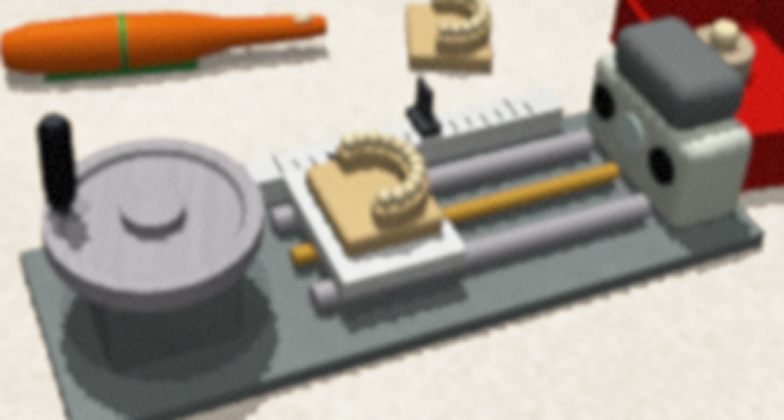

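```bash
python3 - <<'E'
from h import *
D=np.load('pics/top0.npy');S=np.load('pics/side0.npy')
np.set_printoptions(precision=1,suppress=True)
# disc by depth heights in the top view
def cloud(n,D):
    K,k1,P=cal(n);uu,vv=np.meshgrid(np.arange(640),np.arange(480))
    pts=cv2.undistortPoints(np.stack([uu,vv],-1).reshape(-1,1,2).astype(float),K,np.array([k1,0,0,0.])).reshape(480,640,2)
    c=np.stack([pts[...,0]*D,-pts[...,1]*D,-D],-1);return c@P[:3,:3].T+P[:3,3]
for n,d,roi in(('top',D,(250,325,405,480)),('side',S,(295,400,220,320))):
    W=cloud(n,d);r=np.zeros(d.shape,bool);r[roi[0]:roi[1],roi[2]:roi[3]]=1
    m=r&(d>0)&(W[...,2]>72)&(W[...,2]<88)
    p=W[m];(c,rad)=cv2.minEnclosingCircle(p[:,:2].astype(np.float32));print(n,'disc z',np.median(p[:,2]),'circ',c,rad)
    m=r&(d>0)&(W[...,2]>100);p=W[m];print(' handle',len(p),np.median(p,0),p[:,2].max())
    np.save(f'pics/{n}W.npy',W)
# two-ray handle top: top view cap centre, side cap
def tri(a,b):
    (o1,w1),(o2,w2)=a,b;A=np.stack([w1,-w2],1);t=np.linalg.lstsq(A,o2-o1,rcond=None)[0];p,q=o1+w1*t[0],o2+w2*t[1];return (p+q)/2,np.linalg.norm(p-q)
print('hub',tri(ray('top',360+255/3,125+483/3),ray('side',215+154/2.8,260+208/2.8)))
print('handle top',tri(ray('top',360+262/3,125+546/3),ray('side',215+54/2.8,260+121/2.8)), onz('top',360+262/3,125+546/3,134),onz('side',215+54/2.8,260+121/2.8,134))
print('handle base side',onz('side',215+64/2.8,260+210/2.8,86),'top',onz('top',360+247/3,125+543/3,86))
q=[onz('top',360+x/3-.3,125+y/3-.3,41) for x,y in((140,287),(256,267),(277,358),(160,380))]
print(np.array(q));c=np.mean(q,0);print('carriage c',c)
q2=[onz('side',215+x/2.8,260+y/2.8,41) for x,y in((283,172),(350,288),(465,245))];print('side plate corners',np.array(q2))
print('tab top view',onz('top',394.3,210.5,50),'side',tri(ray('top',394.5,210),ray('side',215+421/2.8,260+82/2.8)), onz('side',215+421/2.8,260+82/2.8,60), onz('side',215+425/2.8,260+128/2.8,26))
a=onz('top',360+165/3,125+580/3,10);b=onz('top',360+60/3,125+72/3,10);e=onz('top',360+335/3,125+548/3,10);f=onz('top',360+232/3,125+55/3,10);print('base',a,b,e,f)
for p,q in((a,b),(e,f)):print('dir',np.degrees(np.arctan2(*(q-p)[[1,0]])))
E
```

```text
top disc z 76.41682976739298 circ (492.2774963378906, -205.8419952392578) 55.22746276855469
 handle 86 [ 449.1 -193.4  131.5] 138.53505580537376
side disc z 74.63893041622481 circ (492.2215270996094, -205.19741821289062) 56.22834777832031
 handle 317 [ 448.2 -201.8  120.5] 135.52299929625224
hub (array([ 492.9, -207.2,   79.5]), np.float64(1.5010102152280145))
handle top (array([ 449.3, -197.6,  133.2]), np.float64(0.660424767032772)) [ 449.  -197.4  134. ] [ 449.6 -198.6  134. ]
handle base side [ 450.2 -207.7   86. ] top [ 451.  -198.5   86. ]
[[ 638.4 -137.6   41. ]
 [ 652.  -223.3   41. ]
 [ 584.6 -235.5   41. ]
 [ 569.9 -149.7   41. ]]
carriage c [ 611.2 -186.5   41. ]
side plate corners [[ 570.2 -150.3   41. ]
 [ 586.2 -241.    41. ]
 [ 651.8 -222.8   41. ]]
tab top view [ 659.  -110.7   50. ] side (array([ 658.8, -109.9,   60.2]), np.float64(1.2452585658433037)) [ 659.5 -109.7   60. ] [ 663.9 -110.9   26. ]
base [ 424.9 -154.1   10. ] [811.9 -88.   10. ] [ 446.1 -280.6   10. ] [ 823.7 -221.1   10. ]
dir 9.701414770202447
dir 8.952659486118062
```

Request:
carry_out:
  plan:
    - [0, 0, 0, 0, 0, 0.0418]
    - [0, 0, 0, 0, 0, 0.0418]
    - [-0.563, -0.4, 0, 0, 0, 0]
    - [-0.563, -0.4, 0, 0, 0, 0]
    - [-0.563, -0.4, 0, 0, 0, 0]
  fingers: 0

```text
time: 0.72
eef_pos: [234.0, -501.3, 249.8]
ee_rot: [[-0.002, -1.0, -0.0], [-1.0, 0.002, 0.001], [-0.001, 0.0, -1.0]]
force: [1.0, 0.1, -0.1]
grip_width: 85.6
```

Request:
carry_out:
  plan:
    - [-0.563, -0.4, 0, 0, 0, 0]
    - [-0.563, -0.4, 0, 0, 0, 0]
    - [-0.563, -0.4, 0, 0, 0, 0]
    - [-0.563, -0.4, 0, 0, 0, 0]
    - [-0.563, -0.4, 0, 0, 0, 0]

```text
time: 1.35
eef_pos: [354.1, -332.6, 250.0]
ee_rot: [[-0.002, -1.0, -0.0], [-1.0, 0.002, 0.0], [-0.0, 0.0, -1.0]]
force: [0.8, -0.1, -0.1]
grip_width: 85.4
```

Request:
carry_out:
  plan:
    - [-0.563, -0.4, 0, 0, 0, 0]
    - [-0.563, -0.4, 0, 0, 0, 0]
    - [-0.563, -0.4, 0, 0, 0, 0]
    - [-0.563, -0.4, 0, 0, 0, 0]
    - [0, 0, 0, 0, 0, 0]

```text
time: 1.98
eef_pos: [451.5, -195.4, 250.0]
ee_rot: [[0.005, -1.0, 0.0], [-1.0, -0.005, 0.002], [-0.002, -0.0, -1.0]]
force: [-0.3, -0.8, 0.8]
grip_width: 85.3
```

Request:
carry_out:
  plan:
    - [0.042, 0.033, 0.46, 0, 0, 0]
    - [0, 0, 0.46, 0, 0, 0]
    - [0, 0, 0.46, 0, 0, 0]
    - [0, 0, 0.46, 0, 0, 0]
    - [0, 0, 0.46, 0, 0, 0]

```text
time: 2.6
eef_pos: [447.1, -202.4, 111.2]
ee_rot: [[-0.003, -1.0, -0.001], [-1.0, 0.003, -0.0], [0.0, 0.001, -1.0]]
force: [0.9, 0.1, -0.5]
grip_width: 85.5
```

```bash
python3 - <<'E'
from h import *
for n,(r0,r1,c0,c1) in {'side':(180,400,150,400),'top':(200,340,370,520)}.items():
    im,d=vision.read_camera(n);cv2.imwrite(f'pics/{n}1.png',cv2.resize(im[r0:r1,c0:c1,::-1],None,fx=2.5,fy=2.5,interpolation=2))
print(arm.observe()['eef_pos'],arm.observe()['force'])
E
```

```text
[ 445.25633988 -201.53273845  109.33176036] [ 0.20035379 -0.12953685 -0.97541654]
```

View pics/side1.png

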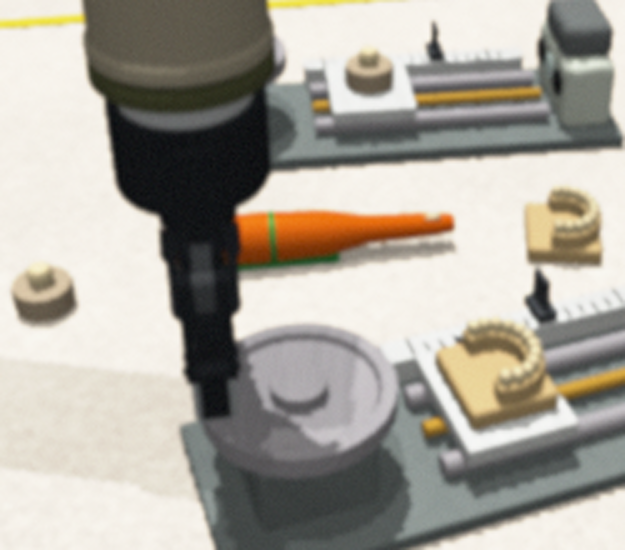

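View pics/top1.png

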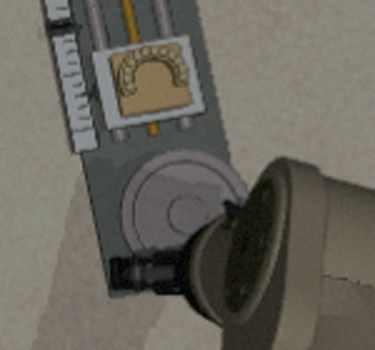

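Request:
carry_out:
  plan:
    - [-0.058, -0.067, -0.03, 0, 0, 0]
    - [0, 0, 0, 0, 0, 0]
    - [0, 0, 0, 0, 0, 0]
    - [0, 0, 0, 0, 0, 0]
    - [0, 0, 0, 0, 0, 0]

```text
time: 3.32
eef_pos: [452.0, -198.1, 114.3]
ee_rot: [[-0.002, -1.0, 0.0], [-1.0, 0.002, -0.0], [0.0, -0.0, -1.0]]
force: [-0.3, -1.0, 0.5]
grip_width: 85.0
```

Request:
carry_out:
  plan:
    - [0, 0, 0, 0, 0, 0]
    - [0, 0, 0, 0, 0, 0]
    - [0, 0, 0, 0, 0, 0]
    - [0, 0, 0, 0, 0, 0]
    - [0, 0, 0, 0, 0, 0]
  fingers: 255

```text
time: 3.95
eef_pos: [452.0, -197.9, 114.3]
ee_rot: [[-0.002, -1.0, 0.0], [-1.0, 0.002, 0.0], [-0.0, -0.0, -1.0]]
force: [-1.0, 0.2, 3.8]
grip_width: 16.2
```

Gripped (16.2 mm wide). Next I'll work out the arc increments at fixed tool orientation.

```bash
python3 - <<'E'
import numpy as np
t=np.radians(168.8-8*np.arange(31));p=45*np.c_[np.cos(t),np.sin(t)]
d=np.diff(p,axis=0)
for i in range(30):print(i+1,np.round([-d[i,1]/60,-d[i,0]/60],3),'abs',np.round(p[i+1]-p[0]+[452,-198],1))
E
```

```text
1 [-0.101 -0.027] abs [ 453.6 -191.9]
2 [-0.096 -0.041] abs [ 456.1 -186.2]
3 [-0.09  -0.054] abs [ 459.4 -180.8]
4 [-0.081 -0.066] abs [ 463.3 -175.9]
5 [-0.071 -0.077] abs [ 467.9 -171.7]
6 [-0.06  -0.086] abs [ 473.1 -168.1]
7 [-0.047 -0.093] abs [ 478.7 -165.3]
8 [-0.034 -0.099] abs [ 484.6 -163.2]
9 [-0.02  -0.103] abs [ 490.8 -162.1]
10 [-0.005 -0.105] abs [ 497.1 -161.8]
11 [ 0.009 -0.104] abs [ 503.3 -162.3]
12 [ 0.024 -0.102] abs [ 509.4 -163.8]
13 [ 0.038 -0.098] abs [ 515.3 -166. ]
14 [ 0.051 -0.091] abs [ 520.8 -169.1]
15 [ 0.063 -0.083] abs [ 525.8 -172.9]
16 [ 0.074 -0.074] abs [ 530.2 -177.3]
17 [ 0.084 -0.063] abs [ 534.  -182.4]
18 [ 0.092 -0.05 ] abs [ 537.  -187.9]
19 [ 0.098 -0.037] abs [ 539.2 -193.7]
20 [ 0.102 -0.023] abs [ 540.6 -199.9]
21 [ 0.104 -0.009] abs [ 541.1 -206.1]
22 [0.104 0.006] abs [ 540.8 -212.4]
23 [0.103 0.02 ] abs [ 539.6 -218.5]
24 [0.099 0.034] abs [ 537.5 -224.5]
25 [0.093 0.048] abs [ 534.6 -230.1]
26 [0.086 0.06 ] abs [ 531.  -235.2]
27 [0.076 0.072] abs [ 526.7 -239.8]
28 [0.066 0.082] abs [ 521.8 -243.7]
29 [0.054 0.09 ] abs [ 516.4 -246.9]
30 [0.041 0.096] abs [ 510.6 -249.3]
```

Request:
carry_out:
  plan:
    - [-0.101, -0.027, 0, 0, 0, 0]
    - [-0.096, -0.041, 0, 0, 0, 0]
    - [-0.09, -0.054, 0, 0, 0, 0]
    - [-0.081, -0.066, 0, 0, 0, 0]
    - [-0.071, -0.077, 0, 0, 0, 0]

```text
time: 4.58
eef_pos: [468.1, -170.8, 114.2]
ee_rot: [[-0.001, -1.0, -0.0], [-1.0, 0.001, 0.0], [-0.0, 0.0, -1.0]]
force: [-4.5, -0.3, 4.1]
grip_width: 16.5
```

Low forces, and the tool is on the arc.

Request:
carry_out:
  plan:
    - [-0.06, -0.086, 0, 0, 0, 0]
    - [-0.047, -0.093, 0, 0, 0, 0]
    - [-0.034, -0.099, 0, 0, 0, 0]
    - [-0.02, -0.103, 0, 0, 0, 0]
    - [-0.005, -0.105, 0, 0, 0, 0]

```text
time: 5.2
eef_pos: [497.7, -160.9, 114.2]
ee_rot: [[-0.001, -1.0, 0.0], [-1.0, 0.001, 0.001], [-0.001, -0.0, -1.0]]
force: [-3.2, -0.3, 4.7]
grip_width: 16.2
```

Request:
carry_out:
  plan:
    - [0.009, -0.104, 0, 0, 0, 0]
    - [0.024, -0.102, 0, 0, 0, 0]
    - [0.038, -0.098, 0, 0, 0, 0]
    - [0.051, -0.091, 0, 0, 0, 0]
    - [0.063, -0.083, 0, 0, 0, 0]

```text
time: 5.82
eef_pos: [526.3, -172.3, 114.2]
ee_rot: [[-0.001, -1.0, 0.0], [-1.0, 0.001, 0.001], [-0.001, -0.0, -1.0]]
force: [-3.6, 0.7, 5.5]
grip_width: 16.7
```

Request:
carry_out:
  plan:
    - [0.074, -0.074, 0, 0, 0, 0]
    - [0.084, -0.063, 0, 0, 0, 0]
    - [0.092, -0.05, 0, 0, 0, 0]
    - [0.098, -0.037, 0, 0, 0, 0]
    - [0.102, -0.023, 0, 0, 0, 0]

```text
time: 6.45
eef_pos: [540.8, -199.1, 114.2]
ee_rot: [[-0.001, -1.0, -0.0], [-1.0, 0.001, 0.001], [-0.001, 0.0, -1.0]]
force: [-4.7, 2.7, 7.1]
grip_width: 16.3
```

Request:
carry_out:
  plan:
    - [0.104, -0.009, 0, 0, 0, 0]
    - [0.104, 0.006, 0, 0, 0, 0]
    - [0.103, 0.02, 0, 0, 0, 0]
    - [0.099, 0.034, 0, 0, 0, 0]
    - [0.093, 0.048, 0, 0, 0, 0]

```text
time: 7.08
eef_pos: [535.4, -228.4, 114.2]
ee_rot: [[-0.0, -1.0, 0.001], [-1.0, 0.0, 0.002], [-0.002, -0.001, -1.0]]
force: [-2.2, 3.8, 5.8]
grip_width: 16.7
```

```bash
python3 - <<'E'
from h import *
for n,(r0,r1,c0,c1) in {'side':(240,400,200,500),'top':(125,325,360,490)}.items():
    im,d=vision.read_camera(n);s=2.6 if n=='side' else 3;np.save(f'pics/{n}2im.npy',im);cv2.imwrite(f'pics/{n}2.png',cv2.resize(im[r0:r1,c0:c1,::-1],None,fx=s,fy=s,interpolation=2))
print(arm.observe()['eef_pos'],arm.observe()['force'])
E
```

```text
[ 534.74925274 -229.38303783  114.23855194] [-4.94432069  1.62354947  6.91346869]
```

View pics/side2.png

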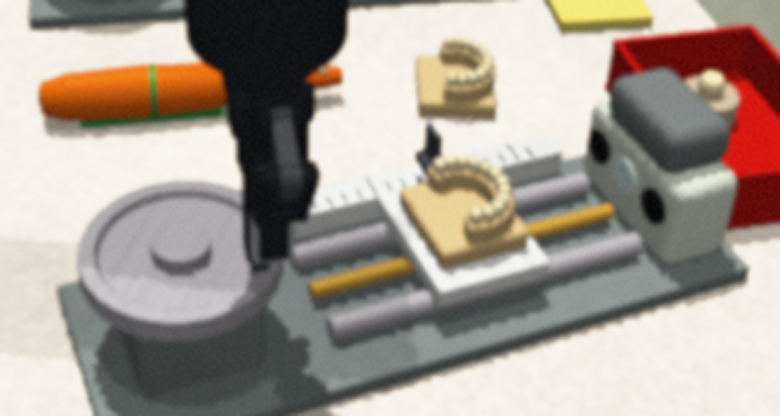

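View pics/top2.png

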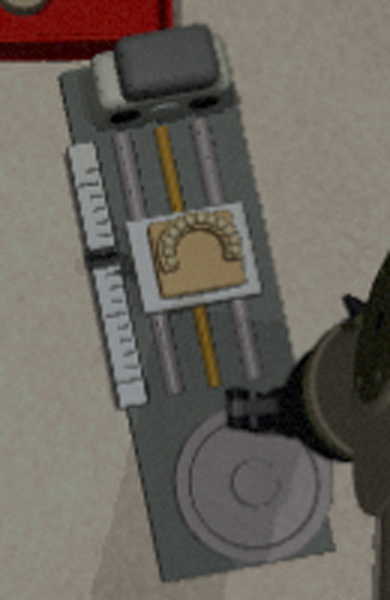

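```bash
python3 - <<'E'
from h import *
im=np.load('pics/top2im.npy')
# white plate mask + filled hull, compare to start
for f in('top0im','top2im'):
    im=np.load(f'pics/{f}.npy').astype(int);g=im.min(2)
    m=np.zeros(g.shape,np.uint8);R=(slice(185,255),slice(401,455));hs=cv2.cvtColor(im.astype(np.uint8),cv2.COLOR_RGB2HSV)
    mm=((g>125)|((hs[...,1]>70)&(hs[...,2]>100)&(hs[...,0]<25))).astype(np.uint8);m[R]=mm[R]
    m=cv2.morphologyEx(m,cv2.MORPH_OPEN,np.ones((9,9)))
    cs,_=cv2.findContours(m,0,2);c=max(cs,key=cv2.contourArea);r=cv2.minAreaRect(cv2.convexHull(c));print(f,r,onz('top',*r[0],41))
q=[onz('top',360+x/3-.3,125+y/3-.3,41) for x,y in((127,222),(243,202),(263,293),(145,314))];print(np.mean(q,0))
u=np.array([np.cos(np.radians(9.7)),np.sin(np.radians(9.7))]);print((np.array([659,-110.3])-np.mean(q,0)[:2])@u,(np.mean(q,0)[:2]-[611.2,-186.5])@u)
q2=[onz('side',200+x/2.6,240+y/2.6,41) for x,y in((374,178),(438,302),(551,263))];print(np.array(q2),((q2[0]+q2[2])/2))
E
```

```text
top0im ((431.5, 234.5), (17.0, 13.0), 90.0) [ 606.29527299 -191.49169113   41.        ]
top2im ((426.5, 212.0), (18.0, 13.0), 90.0) [ 656.432795   -182.61955801   41.        ]
[ 659.7610339  -178.49474782   41.        ]
10.739936989986722 49.21557955531363
[[ 619.82097783 -128.08267241   41.        ]
 [ 628.93990378 -236.04235281   41.        ]
 [ 700.68536002 -218.7187884    41.        ]] [ 660.25316893 -173.40073041   41.        ]
```

About 49 mm travelled and 10.7 mm to go, which is roughly 40° more.

Request:
carry_out:
  plan:
    - [0.086, 0.06, 0, 0, 0, 0]
    - [0.076, 0.072, 0, 0, 0, 0]
    - [0.066, 0.082, 0, 0, 0, 0]
    - [0.054, 0.09, 0, 0, 0, 0]
    - [0.041, 0.096, 0, 0, 0, 0]

```text
time: 7.8
eef_pos: [511.1, -248.5, 114.3]
ee_rot: [[-0.001, -1.0, 0.001], [-1.0, 0.001, 0.001], [-0.001, -0.001, -1.0]]
force: [1.6, 6.3, 5.1]
grip_width: 16.8
```

Request:
carry_out:
  plan:
    - [0, 0, 0, 0, 0, 0]
    - [0, 0, 0, 0, 0, 0]
    - [0, 0, 0, 0, 0, 0]
    - [0, 0, 0, 0, 0, 0]
    - [0, 0, 0, 0, 0, 0]

```text
time: 8.43
eef_pos: [510.3, -248.8, 114.2]
ee_rot: [[-0.001, -1.0, -0.0], [-1.0, 0.001, 0.001], [-0.001, 0.0, -1.0]]
force: [-2.7, 5.0, 6.3]
grip_width: 16.5
```

```bash
python3 - <<'E'
from h import *
for n,(r0,r1,c0,c1) in {'side':(240,400,200,500),'top':(125,325,360,490)}.items():
    im,d=vision.read_camera(n);s=2.6 if n=='side' else 4 ;r1=r1 if n=='side' else 275;np.save(f'pics/{n}3im.npy',im);cv2.imwrite(f'pics/{n}3.png',cv2.resize(im[r0:r1,c0:c1,::-1],None,fx=s,fy=s,interpolation=2))
print(arm.observe()['eef_pos'],arm.observe()['force'])
E
```

```text
[ 510.31253181 -248.80167114  114.2001901 ] [-3.23134965  5.29228843  6.96620851]
```

View pics/side3.png

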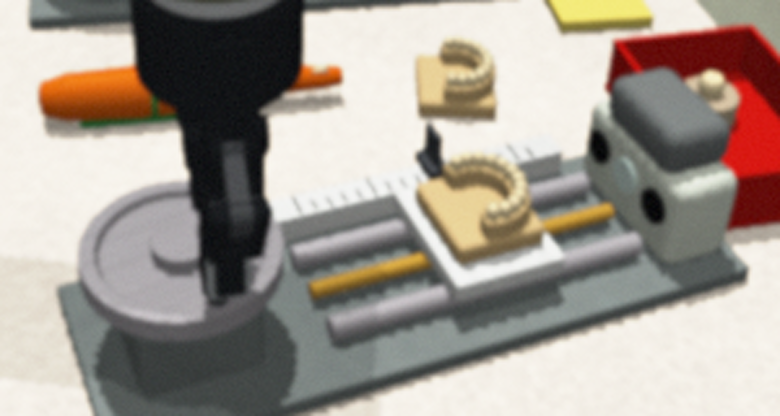

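View pics/top3.png

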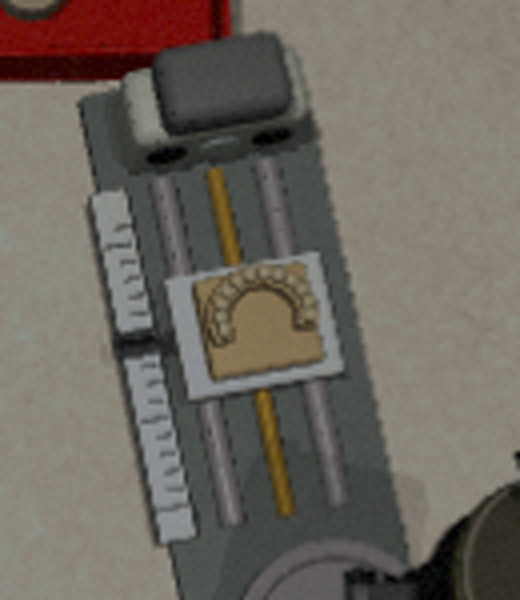

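```bash
python3 - <<'E'
from h import *
q=[onz('top',360+x/4-.4,125+y/4-.4,41) for x,y in((166,282),(320,252),(343,372),(190,398))];c=np.mean(q,0);print(c)
for a in(9,9.7,10.5):
    u=np.array([np.cos(np.radians(a)),np.sin(np.radians(a))]);print(a,(np.array([659,-110.3])-c[:2])@u)
# tab strip from dark mask
g=np.load('pics/top3im.npy').max(2)
m=(g[200:222,380:412]<50).astype(np.uint8);k,l,s,cc=cv2.connectedComponentsWithStats(m);i=1+s[1:,4].argmax();print(s[i],cc[i]+[380,200])
p=onz('top',360+163/4-.4,125+341/4-.4,34);print('pointer~',p)
E
```

```text
[ 669.91385404 -176.1692224    41.        ]
9 -0.4752698169558899
9.7 0.34044062681844867
10.5 1.272611813151494
[ 8  8 16  7 70] [395.5        210.48571429]
pointer~ [ 663.47971329 -126.25275601   34.        ]
```

The pointer is within about 1 mm of the tab. Now I'll release and withdraw straight up.

Request:
carry_out:
  plan:
    - [0, 0, 0, 0, 0, 0]
    - [0, 0, 0, 0, 0, 0]
    - [0, 0, 0, 0, 0, 0]
    - [0, 0, 0, 0, 0, 0]
    - [0, 0, 0, 0, 0, 0]
  fingers: 0

```text
time: 9.15
eef_pos: [510.5, -249.6, 114.1]
ee_rot: [[-0.002, -1.0, 0.0], [-1.0, 0.002, 0.0], [-0.0, -0.0, -1.0]]
force: [-0.1, -0.2, -0.2]
grip_width: 85.5
```

Request:
carry_out:
  plan:
    - [0, 0, 0, 0, 0, 0]
    - [0, 0, -0.3, 0, 0, 0]
    - [0, 0, -0.5, 0, 0, 0]
    - [0, 0, -0.6, 0, 0, 0]
    - [0, 0, -0.6, 0, 0, 0]

```text
time: 9.78
eef_pos: [510.6, -249.4, 236.8]
ee_rot: [[-0.002, -1.0, 0.001], [-1.0, 0.002, -0.0], [0.0, -0.001, -1.0]]
force: [0.4, 0.4, 1.2]
grip_width: 85.5
```

Request:
carry_out:
  plan:
    - [0, 0, -0.3, 0, 0, 0]
    - [0.5, 0, 0, 0, 0, 0]
    - [0.5, 0, 0, 0, 0, 0]
    - [0.5, 0, 0, 0, 0, 0]
    - [0, 0, 0, 0, 0, 0]

```text
time: 10.4
eef_pos: [509.0, -342.4, 251.3]
ee_rot: [[-0.006, -1.0, -0.002], [-1.0, 0.006, -0.0], [0.0, 0.002, -1.0]]
force: [-0.1, 0.8, -0.5]
grip_width: 85.4
```

```bash
python3 - <<'E'
from h import *
for n,(r0,r1,c0,c1) in {'side':(160,400,200,500),'top':(125,325,215,490)}.items():
    im,d=vision.read_camera(n);s=2.5;np.save(f'pics/{n}4im.npy',im);cv2.imwrite(f'pics/{n}4.png',cv2.resize(im[r0:r1,c0:c1,::-1],None,fx=s,fy=s,interpolation=2))
a,b=[np.load(f'pics/top{k}im.npy')[190:270,405:450].astype(int) for k in(3,4)];print('arch slide diff 3-4',abs(a-b).mean())
a,b=[np.load(f'pics/top{k}im.npy')[220:270,220:280].astype(int) for k in(0,4)];print('other carriage diff',abs(a-b).mean())
print({k:v for k,v in arm.observe().items() if k in('time','eef_pos','force','grip_width','dq')})
E
```

```text
arch slide diff 3-4 4.958796296296296
other carriage diff 2.5065555555555554
{'time': 10.5, 'dq': array([-0.86007591, -0.67911863, -0.99184142,  0.45991074, -0.09693602,
        0.0314732 , -0.06646092]), 'eef_pos': array([ 510.25959907, -339.09059778,  251.76026281]), 'force': array([ 0.01895098, -0.49910167, -0.58249525]), 'grip_width': 85.6010752720483}
```

View pics/side4.png

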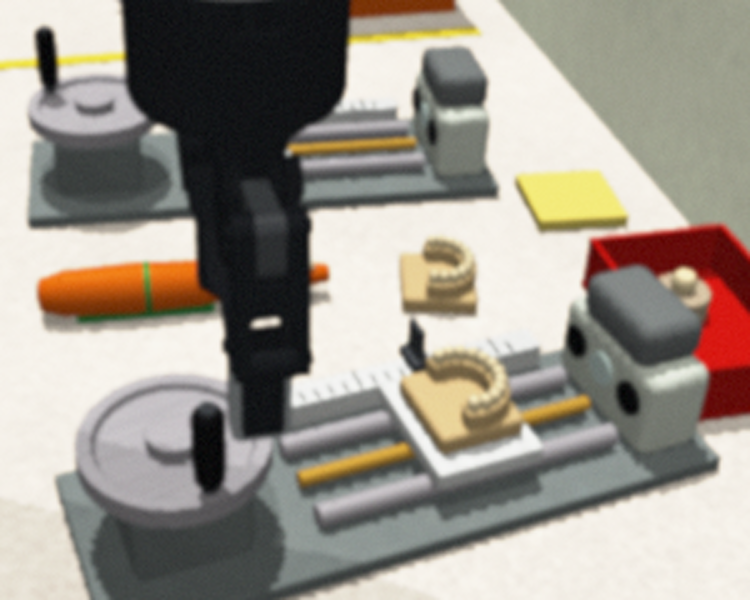

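View pics/top4.png

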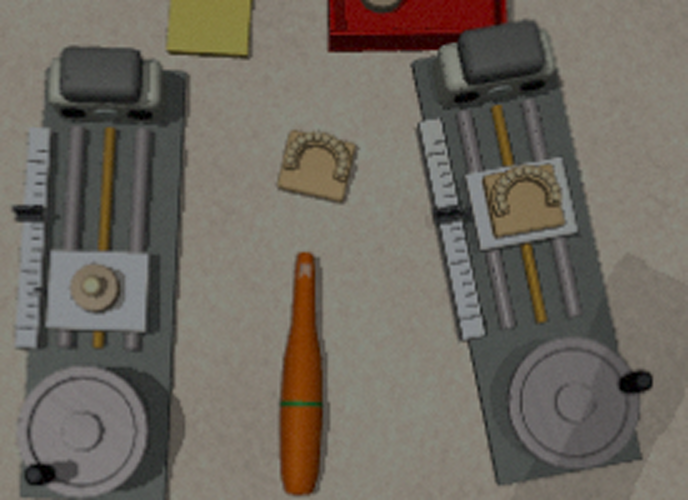

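The carriage hasn't moved since release: its plate corners, such as (402,196) and (446,218), match the previous picture. The other carriage is unmoved, and the gripper is clear of everything.

```bash
python3 -c "
from h import *
print(ticket.hand_in())"
```

```text
the job is handed in; nothing more can be done
None
```

The carriage with the dental arch now stands opposite its steel tab, and I handed the job in at about 10.5 s of the 38 s allowed. I gripped the handle and cranked it about 240° clockwise with the tool orientation fixed. Then I opened the fingers and backed off up and away.

- **Pointer position:** before release, the top view put the carriage 0.3 mm from the tab along the slide. Depending on the slide angle I assume, that ranges from -0.5 to +1.3 mm. The side view looked consistent, but I did not calculate an offset from it.
- **After release:** the carriage plate's corners stayed within about 2 pixels (read by eye) of where they were. The tool force was back near zero, and the gripper is clear of everything.
- **Forces while cranking:** the tool force readings stayed below about 10 N.
- **Other slide:** its carriage looks unmoved in the top view. In the last side view the arm hid it, so that rests on the top camera alone.
- **Failed check:** an automatic colour mask of the carriage plate caught only part of it, so I used plate corners read by eye from enlarged pictures instead.

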